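Lid and clip the food box

TASK

Close up the food box with the garlic in it: draw the lid out from under the low shelf by its pull tab until it is wholly clear, let go of it flat on the worktop, then take it again by its bar handle and set it gently on the box so that it sits flush on the rim. Then snap the four clips down over the lid's rim in opposite-corner order: any one first, the diagonally opposite one second, then the other two, all fully shut. Leave the other things on the worktop and the shelf where they are.

Things in the scene. Friction and masses are not known exactly. Their poses are not given: they have to be found in the camera images.
- box: Open grey food box with a garlic bulb in it, fixed on rubber feet; 120 (x) x 180 (y) mm outside, walls 4 mm, rim 75 mm above the worktop, opening 112 x 172 mm. Origin at the centre of its underside, at worktop height; x the short way, away from the robot (turned at most 0.3 rad), y to the left along the long sides, z up. Two black clips on each long side.
- box_mouth (a point): Centre of the box's mouth at rim height, axes as the box. Seated, the lid's origin is 8 mm below it; the lid may go on either way round (tab to the near or far side).
- lid: Grey lid, right way up under the low shelf at first, 37 mm high with its handle, 0.2 kg. Below: black plug 105 x 165 x 8 mm, drops into the mouth with 3.5 mm of room all round; above it a flange 118 (x) x 178 (y) x 5 mm that rests on the rim. Origin at the centre of the plug's underside (on the worktop at first), z up, y the long way, -x towards the pull tab at the front.
- lid_tab: The lid's pull tab, part of it (origin at its centre): a block 22 (x) x 18 (y) x 14 mm at the middle of a long side, 1 to 15 mm above the worktop while the lid lies there; 77 mm from the lid's origin along its -x; sticks out in front of the shelf. Pinch it from above across its 18 mm (along the lid's y). Axes as the lid.
- lid_handle: Bar handle on top of the lid, part of it: 14 mm wide (x), 60 mm long (y), 24 mm high; the top 8 mm is the bar, open below between two end feet. Origin at the middle of its foot, on the lid's top face, 13 mm above the lid's origin; axes as the lid. Grip it across its 14 mm (along the lid's x).
- low_shelf: Fixed low wooden shelf standing on the worktop, 130 deep (x) x 260 (y) mm, 60 mm clear below and its top at 70 mm; open at the front (its -x side) and back, legs at both ends; origin on the worktop under its centre; -x is the way the lid is drawn out. The lid's origin starts about 10 mm in front of it.
- clip_near_left (a joint): Angle of the near left clip, rad: 0 = open stop, standing up and leaning 0.23 outwards; 1.8 = flat on the flange of the seated lid (shut; 1.95 if no lid is there). A spring drives it back to the open stop below about 1.25 and snaps it shut beyond; pushing it over takes up to 0.1 N m.
- clip_near_left_hinge (a point): Middle of the near left clip's hinge pin (along the box's y), 5 mm above the rim, 8 mm outside the near wall, 55 mm left of the box's middle; axes as the box. The clip is a plate 28 mm wide, 5 mm thick, reaching 30 mm from the pin; shut it points to the box's +x, its top 5 mm above the pin. A closed fingertip can push it over from outside.
- clip_near_right (a joint): Angle of the near right clip, rad: 0 = open stop, standing up and leaning 0.23 outwards; 1.8 = flat on the flange of the seated lid (shut; 1.95 if no lid is there). A spring drives it back to the open stop below about 1.25 and snaps it shut beyond; pushing it over takes up to 0.1 N m.
- clip_near_right_hinge (a point): Middle of the near right clip's hinge pin (along the box's y), 5 mm above the rim, 8 mm outside the near wall, 55 mm right of the box's middle; axes as the box. The clip is a plate 28 mm wide, 5 mm thick, reaching 30 mm from the pin; shut it points to the box's +x, its top 5 mm above the pin. A closed fingertip can push it over from outside.
- clip_far_left (a joint): Angle of the far left clip, rad: 0 = open stop, standing up and leaning 0.23 outwards; 1.8 = flat on the flange of the seated lid (shut; 1.95 if no lid is there). A spring drives it back to the open stop below about 1.25 and snaps it shut beyond; pushing it over takes up to 0.1 N m.
- clip_far_left_hinge (a point): Middle of the far left clip's hinge pin (along the box's y), 5 mm above the rim, 8 mm outside the far wall, 55 mm left of the box's middle; axes as the box. The clip is a plate 28 mm wide, 5 mm thick, reaching 30 mm from the pin; shut it points to the box's -x, its top 5 mm above the pin. A closed fingertip can push it over from outside.
- clip_far_right (a joint): Angle of the far right clip, rad: 0 = open stop, standing up and leaning 0.23 outwards; 1.8 = flat on the flange of the seated lid (shut; 1.95 if no lid is there). A spring drives it back to the open stop below about 1.25 and snaps it shut beyond; pushing it over takes up to 0.1 N m.
- clip_far_right_hinge (a point): Middle of the far right clip's hinge pin (along the box's y), 5 mm above the rim, 8 mm outside the far wall, 55 mm right of the box's middle; axes as the box. The clip is a plate 28 mm wide, 5 mm thick, reaching 30 mm from the pin; shut it points to the box's -x, its top 5 mm above the pin. A closed fingertip can push it over from outside.
- spice_a: Bystander: glass spice jar with yellow cap, 45x44x100 mm, stands on the low shelf; origin at the centre of its underside. Leave it alone.
- tin_small: Bystander: small food tin, 57 mm across, 72 mm high, stands on the low shelf; origin at the centre of its underside. Leave it alone.
- tomato: Bystander: tomato, about 73 mm across, 69 mm high, on the worktop behind, between box and shelf; origin at the centre of its underside. Leave it alone.
- balm_pot: Bystander: low round cream pot, 63 mm across, 34 mm high, on the worktop in front, between box and shelf; origin at the centre of its underside. Leave it alone.
- table_spoon: Bystander: table spoon, 192 mm long, 13 mm high, on the worktop at the right; origin at the centre of its underside. Leave it alone.

How it is judged:
On the way, in this order (a step that is already met when the one before it is completed fails the run):
1. the lid is being drawn out by its pull tab (contact force between the fingers and lid_tab above 0.3 N and x of lid in the frame of low_shelf below -0.05 m), for 0.05 s.
2. the lid is drawn out wholly clear of the low shelf, lies flat on the worktop and is let go (x of lid in the frame of low_shelf below -0.11 m and height (world z) of lid below 0.006 m and angle between lid's own z axis and vertical below 0.05 rad and contact force between the fingers and lid below 0.05 N and linear speed of lid below 0.02 m/s), for 0.2 s.
3. the lid is carried by its bar handle (contact force between the fingers and lid_handle above 0.5 N and height (world z) of lid above 0.03 m), for 0.2 s.
4. the lid sits flush on the box and is let go, with all four clips open (horizontal distance between lid and box below 0.008 m and z of lid in the frame of box_mouth below -0.005 m and angle between the y axis of lid and the y axis of box, either way round below 0.08 rad and angle between lid's own z axis and vertical below 0.03 rad and value of joint each of clip_near_left, clip_near_right, clip_far_left, clip_far_right below 0.5 rad and contact force between the fingers and lid below 0.05 N), for 0.2 s.
5. two diagonally opposite clips are shut, the other two still open (((value of joint each of clip_near_left, clip_far_right above 1.68 rad and value of joint each of clip_near_right, clip_far_left below 0.5 rad and horizontal distance between lid and box below 0.008 m and z of lid in the frame of box_mouth below -0.005 m and angle between the y axis of lid and the y axis of box, either way round below 0.08 rad and angle between lid's own z axis and vertical below 0.03 rad) or (value of joint each of clip_near_left, clip_far_right below 0.5 rad and value of joint each of clip_near_right, clip_far_left above 1.68 rad and horizontal distance between lid and box below 0.008 m and z of lid in the frame of box_mouth below -0.005 m and angle between the y axis of lid and the y axis of box, either way round below 0.08 rad and angle between lid's own z axis and vertical below 0.03 rad))), for 0.1 s.
At the end, for the whole second after the job is handed in: The lid lies at rest on the box, centred within 8 mm and 0.08 rad (either way round), its plug at least 5 mm down in the mouth and level within 0.03 rad, and all four clips are shut (within 0.12 rad of flat on the lid) (value of joint each of clip_near_left, clip_near_right, clip_far_left, clip_far_right above 1.68 rad and horizontal distance between lid and box below 0.008 m and z of lid in the frame of box_mouth below -0.005 m and angle between the y axis of lid and the y axis of box, either way round below 0.08 rad and angle between lid's own z axis and vertical below 0.03 rad and linear speed of lid below 0.02 m/s); the robot touches nothing.
It fails at once if a bystander is shifted by more than 30 mm (distance of any of spice_a, tin_small, tomato, balm_pot, table_spoon from where it was at the start of the episode above 0.03 m).
It fails at once if the lid is dropped onto the box (faster than 0.7 m/s over the box) (linear speed of lid above 0.7 m/s and horizontal distance between lid and box below 0.03 m).
It also fails if it takes over 72 s, if anything falls off the work surface, if the arm or the gripper's body presses on something with over 40 N, if the wrist force passes 120 N, or if a joint passes its speed limit or range.

ROBOT

A 6-joint arm with a two-finger parallel gripper is mounted at the origin on a cart in front of the work surface, level with it; the furniture and walls round the work are solid. World frame = base frame: x ahead of the robot, y to its left, z up, the work surface at z = 0. Lengths are in m, angles in rad, forces in N, time in s.
With the tool pointing down it reaches from about 0.3 to 0.95 m from the base axis. Payload 3.1 kg.
Tool frame: the origin (TCP) lies midway between the tips of the shut fingers; the grasp point (between the pads) lies 19 mm behind it; z points along the fingers, y is the line along which they close (so a half turn about z gives the same grasp; the last joint's range is limited). The gripper opens to 85 mm and grips with 20 to 120 N. Pads are 22 mm wide; open, the fingers measure 114 mm over their backs; the gripper's body (76 mm by 85 mm) begins 54 mm behind the grasp point. The pads swing forward as they close: fully open they stand 13 mm farther back than shut.
Start: joints at [1.09, 0.308, 1.634, -0, 1.2, -0.07], TCP at [0.25, 0.573, 0.231] pointing down, gripper open.
Joint ranges: [-3.06, 3.06], [-0.79, 1.96], [0.05, 2.63], [-1.19, 4.34], [0.05, 2.64], [-2.94, 2.94]. Speed limits (rad/s): [2.79, 2.79, 3.14, 3.14, 3.14, 3.14].

INTERFACE

Orientations are given as a unit quaternion [w, x, y, z].
In Python, from rig import arm gives the robot as it stands.
- The arm moves only by the tool drive_effector, called after "Emit:" by a JSON object that holds its "op" and its "data", one argument or row to a line. Schema: {"type":"object","properties":{"increments":{"type":"array","items":{"type":"array","items":{"type":"array","items":{"type":"number"},"minItems":5,"maxItems":5},"minItems":1,"maxItems":5},"minItems":1,"maxItems":1},"grip_n":{"type":"number"},"only":{"type":"string"},"quiet":{"type":"boolean"},"lines":{"type":"string"}},"required":["increments"],"additionalProperties":false}. increments is a list that holds a single list of rows (three levels of brackets), with 1 to 5 rows, each of 5 numbers: dx, dy, dz in a scale on which 1.0 is 0.5 m, then a turn about the tool's z in parts of the range, where 1.0 means 4 rad, then the opening from 0.0 (shut) to 1.0 (fully open); each row is the pose to reach, as a shift and turn from the pose commanded when the call began, along the tool's axes at that moment; what a row does not reach only later rows make up. A row lasts 1/10 s, in which the tool goes at most 0.05 m and 0.15 rad, less where a joint would pass 70% of its speed; a pose out of reach is approached as far as the arm can. The fingers move at their own pace and stop on an object; grip_n is the grip in N (left out, the last holds). Time passes only in rows, so rows that do not move let the fingers close. The tool returns the time, the measured TCP pose, the force, the opening and the grip force at its end. only (a regular expression) keeps the lines of the reply that match it, lines (a string "A,B") keeps lines A to B, and quiet returns only ok. Input that does not fit is refused with a message, and nothing moves.
- arm.get_state(): the state, without advancing time (a new reading comes with each control period).
- arm.read_camera(name): name is "scene" or "top" or "wrist"; returns the picture (400x640x3 uint8, blue, green, red); there is no depth.
- arm.get_calibration(name): a dict with "fx", "fy", "cx", "cy" (pixels), "R" (3x3) and "t" (3): a world point X has camera coordinates R X + t. Camera axes: x right, y down, z forward; pixel columns grow to the right and rows downward; lengths in m; the calibration is good to about 2 mm. A picture is of the moment at which its call begins: read the wrist's pose just before it. get_calibration takes no time and is no camera call; for the wrist camera it gives the pose at the moment of the call.
- arm.finish_job(): hands the job in; it is judged then, once.
The state is a dict: "time": time; "q": joint angles; "qvel": joint speeds; "effort": joint torques, N m; "position": TCP position; "ee_rot": TCP orientation; "wrist_force": force on the tool from outside, world axes, zero at the start; "moment": the same for the moment, N m; "grip_width": opening from 0.0 (shut) to 1.0 (fully open); "gripper_force": force on a finger pad.
Only numpy, scipy, OpenCV 4.12 (cv2) and the standard library are available. Lean on these libraries where they do the work, as an engineer would, in place of code of your own. Each camera call takes 0.05 s, during which the arm holds its last target. There are 200 camera calls.

## Working session

There is one attempt and no reset: what is moved stays moved. The work goes in short steps, Python scripts to look and compute and a tool call to move; the robot and the scene stay as the last step left them, time stands still between calls to the robot, and variables do not carry over. Pictures are saved under pics/ and viewed, at most 10 in all, crops included, and the job is handed in when it is done.

```bash
ls; mkdir -p pics
```

Run:
```python
from rig import arm
import cv2
for n in ("top","scene"):
    cv2.imwrite(f"pics/{n}0.png",arm.read_camera(n))
    c=arm.get_calibration(n); print(n,{k:(v if not hasattr(v,'tolist') else v.tolist()) for k,v in c.items()})
s=arm.get_state(); print(s['time'],s['position'],s['ee_rot'])
```

```text
pics
rig.py
top {'fx': 426.44703468062403, 'fy': 426.44703468062403, 'cx': 312.95525609543023, 'cy': 206.94663230784346, 'R': [[0.013006958819446619, -0.9997671072806975, 0.01722063360783863], [-0.9943046898292228, -0.014753929873293594, -0.10554859230186937], [0.10577808282381339, -0.01574969056458367, -0.9942650272644804]], 't': [-0.05885799984646309, 0.5112718430395741, 1.2817378446622834]}
scene {'fx': 462.74488450420654, 'fy': 462.74488450420654, 'cx': 321.1784906444741, 'cy': 197.56339344440886, 'R': [[0.8041905724152671, -0.5940213803554372, 0.020399091132354462], [-0.3902584915205463, -0.5535986393686748, -0.7356812192011289], [0.4483032824266546, 0.5836669822508146, -0.6770206945106736]], 't': [-0.45217740366698367, 0.24361555631550375, 1.4923766969387713]}
0.1 [0.24927785 0.57233047 0.23014728] [-2.78610459e-04  2.03953178e-01  9.78980093e-01 -1.00073989e-03]
```

View pics/top0.png

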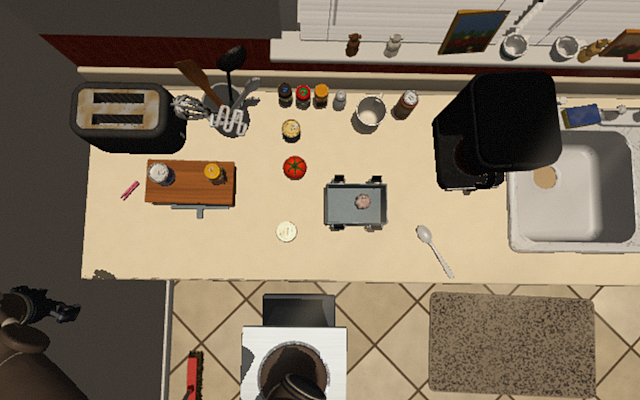

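View pics/scene0.png

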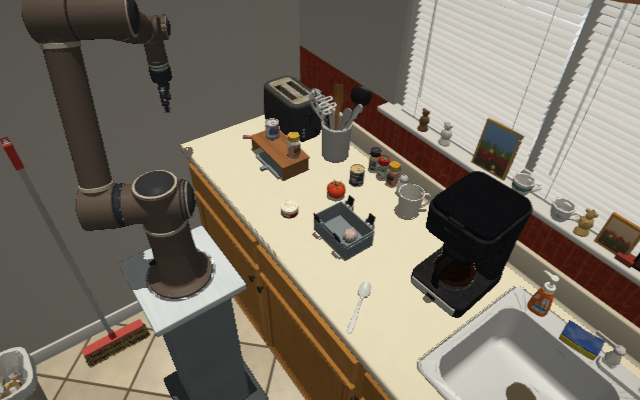

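The top view shows the shelf at about (145–236, 160–207) with the tab at about (200, 212). The box is at about (324–387, 182–227), the pot at (286, 231) and the tomato at (294, 167). I'll zoom in on the tab and the box.

Create h.py:
```python
import numpy as np, cv2
from scipy.spatial.transform import Rotation as Rn
from rig import arm
def cast(c,uv,z):
    uv=np.atleast_2d(uv).astype(float); R=np.array(c['R']);t=np.array(c['t'])
    o=-R.T@t; d=np.c_[(uv[:,0]-c['cx'])/c['fx'],(uv[:,1]-c['cy'])/c['fy'],np.ones(len(uv))]@R
    return o+d*((z-o[2])/d[:,2])[:,None]
def proj(c,X):
    p=np.atleast_2d(X)@np.array(c['R']).T+np.array(c['t']); return np.c_[c['cx']+c['fx']*p[:,0]/p[:,2],c['cy']+c['fy']*p[:,1]/p[:,2]]
def rot(s):
    q=s['ee_rot']; return Rn.from_quat([q[1],q[2],q[3],q[0]]).as_matrix()
def totool(X):   # world target for TCP -> shift along tool axes
    s=arm.get_state(); return rot(s).T@(np.array(X)-s['position'])
```

Run:
```python
from h import *
im=cv2.imread('pics/top0.png')
a=cv2.resize(im[150:230,140:240],None,fx=4,fy=4,interpolation=cv2.INTER_CUBIC)
b=cv2.resize(im[165:245,310:400],None,fx=4,fy=4,interpolation=cv2.INTER_CUBIC)
cv2.imwrite('pics/crop1.png',np.hstack([a,b]))
c=arm.get_calibration('top')
hsv=cv2.cvtColor(im,cv2.COLOR_BGR2HSV)
sub=np.zeros(im.shape[:2],bool); sub[150:212,138:242]=1
m=((hsv[...,0]<14)&(hsv[...,1]>110)&sub).astype(np.uint8)*255
k=max(cv2.findContours(m,0,2)[0],key=cv2.contourArea)
box=cv2.boxPoints(cv2.minAreaRect(k)); print(box,cast(c,box,0.07).round(3))
s=arm.get_state();print(rot(s).round(3))
```

```text
[[144.69467 202.00659]
 [146.16269 158.70044]
 [235.99167 161.74548]
 [234.52365 205.05164]] [[0.515 0.446 0.07 ]
 [0.645 0.449 0.07 ]
 [0.64  0.181 0.07 ]
 [0.51  0.181 0.07 ]]
[[-0.917  0.399 -0.001]
 [ 0.399  0.917 -0.002]
 [ 0.    -0.002 -1.   ]]
```

View pics/crop1.png

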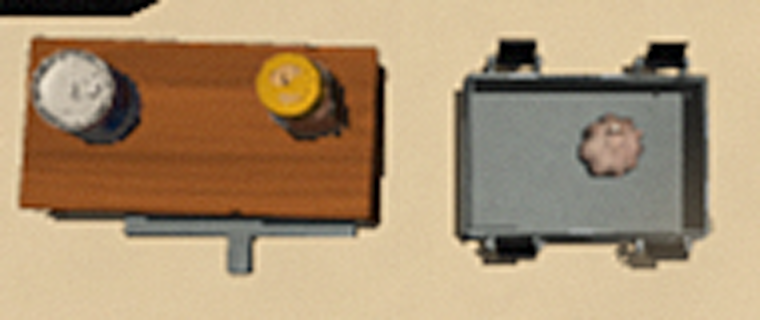

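The tab's front end is centred near pixel (200, 218). The flange edge is nearly square to it, and the box rim runs about u 324–387, v 184–225. Next I'll work out the tab position and a coarse box position.

Run:
```python
from h import *
c=arm.get_calibration('top')
f=lambda uv,z:cast(c,uv,z).round(4)
print('tab front,sides',f([[200.1,218],[197.2,214],[203,214]],.015))
print('flange',f([[171.3,208.5],[228.8,209]],.01))
print('rim',f([[324.3,184],[386.7,184],[386.7,225],[324.3,225]],.075))
print('edge,pot,tomato',f([[200,279]],0),f([[286,231]],.034),f([[294,167]],.05), 'jar',f([[212.5,171]],.17))
X=f([[200.1,218]],.015)[0]+[.011,0,0]; print(X, totool([X[0],X[1],.1]))
```

```text
tab front,sides [[0.474  0.2949 0.015 ]
 [0.4862 0.3043 0.015 ]
 [0.4865 0.2865 0.015 ]]
flange [[0.5026 0.386  0.01  ]
 [0.5036 0.2088 0.01  ]]
rim [[ 0.5762 -0.0839  0.075 ]
 [ 0.5791 -0.2702  0.075 ]
 [ 0.4566 -0.2695  0.075 ]
 [ 0.454  -0.0851  0.075 ]]
edge,pot,tomato [[0.2877 0.2913 0.    ]] [[0.4368 0.0292 0.034 ]] [[0.6311 0.0079 0.05  ]] jar [[0.5921 0.2278 0.17  ]]
[0.485  0.2949 0.015 ] [-0.32691643 -0.15994831  0.13043426]
```

The manual's scale: shifts go in shares of 0.5 m and turns go in shares of 4 rad. Converting my numbers, -0.2 m is -0.4, -0.16 m is -0.32, -0.41 rad is -0.1025.

Emit:
{"op": "drive_effector", "data": {
  "increments": [
    [[-0.08,-0.04,0,-0.025,0.6],[-0.16,-0.08,0,-0.05,0.6],[-0.24,-0.12,0,-0.075,0.6],[-0.32,-0.16,0,-0.1025,0.6],[-0.4,-0.196,0,-0.1025,0.6]]
  ],
  "grip_n": 30
}}

```text
time: 0.6
position: [0.3943, 0.4015, 0.2308]
ee_rot: [-0.0, -0.001, 1.0, -0.0]
wrist_force: [0.7, 0.3, -0.2]
grip_width: 0.597
gripper_force: 0.0
```

Run:
```python
from h import *
print(arm.get_state()['position'],totool([.486,.295,.09]),rot(arm.get_state()).round(3))
```

```text
[0.39426434 0.40148293 0.23076171] [-0.0916912  -0.10651018  0.14077007] [[-1.    -0.001 -0.001]
 [-0.001  1.    -0.001]
 [ 0.001 -0.001 -1.   ]]
```

In the tool's units: 0.13 m is 0.26, -0.1065 m is -0.213.

Emit:
{"op": "drive_effector", "data": {
  "increments": [
    [[-0.06,-0.07,0.04,0,0.6],[-0.12,-0.14,0.08,0,0.6],[-0.18,-0.212,0.12,0,0.6],[-0.182,-0.213,0.2,0,0.6],[-0.182,-0.213,0.26,0,0.6]]
  ]
}}

```text
time: 1.1
position: [0.4853, 0.2945, 0.0993]
ee_rot: [-0.001, 0.002, 1.0, -0.0]
wrist_force: [-0.4, -0.4, -0.4]
grip_width: 0.603
gripper_force: 0.0
```

Run:
```python
from h import *
c=arm.get_calibration('wrist'); cv2.imwrite('pics/w1.png',arm.read_camera('wrist'))
print(arm.get_state()['position'],totool([.486,.295,.006]),proj(c,[.486,.295,.015]))
```

```text
[0.48080108 0.29310737 0.09392021] [-0.00608374  0.00236216  0.08785205] [[319.51419641 207.97200837]]
```

View pics/w1.png

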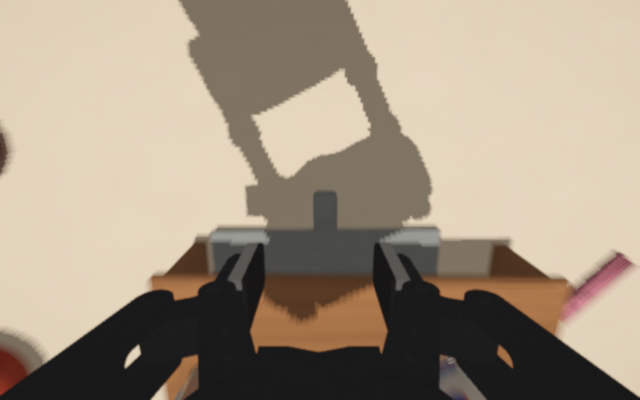

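The tab is at about (325, 208), within 2 mm of the prediction and between the fingers. I'll descend, pinch it and check.

In the tool's units: 0.094 m is 0.188, 0.08 m is 0.16.

Emit:
{"op": "drive_effector", "data": {
  "increments": [
    [[0,0.002,0.06,0,0.6],[0,0.002,0.12,0,0.6],[0,0.002,0.16,0,0.6],[0,0.002,0.188,0,0.6],[0,0.002,0.188,0,0.6]]
  ]
}}

```text
time: 1.65
position: [0.483, 0.2971, 0.0055]
ee_rot: [-0.002, 0.0, 1.0, -0.001]
wrist_force: [-0.0, 0.1, -0.8]
grip_width: 0.597
gripper_force: 0.0
```

Emit:
{"op": "drive_effector", "data": {
  "increments": [
    [[0,0,0,0,0],[0,0,0,0,0],[0,0,0,0,0],[0,0,0,0,0],[0,0,0,0,0]]
  ],
  "grip_n": 30
}}

```text
time: 2.15
position: [0.486, 0.2985, 0.0088]
ee_rot: [0.001, 0.0, 1.0, 0.001]
wrist_force: [0.2, 0.4, 6.1]
grip_width: 0.196
gripper_force: 31.8
```

In the tool's units: 0.07 m is 0.14, 0.055 m is 0.11.

Emit:
{"op": "drive_effector", "data": {
  "increments": [
    [[0.02,0,-0.002,0,0],[0.05,0,-0.002,0,0],[0.08,0,-0.002,0,0],[0.11,0,-0.002,0,0],[0.14,0,-0.002,0,0]]
  ]
}}

```text
time: 2.65
position: [0.4144, 0.2981, 0.0088]
ee_rot: [0.001, 0.0, 1.0, 0.0]
wrist_force: [3.3, -0.6, 3.1]
grip_width: 0.194
gripper_force: 31.6
```

Emit:
{"op": "drive_effector", "data": {
  "increments": [
    [[0.03,0,0,0,0],[0.06,0,0,0,0],[0.09,0,0,0,0],[0.116,0,0,0,0],[0.116,0,0,0,0]]
  ]
}}

```text
time: 3.15
position: [0.3539, 0.2977, 0.0085]
ee_rot: [-0.001, 0.0, 1.0, -0.0]
wrist_force: [-2.0, 0.8, 10.2]
grip_width: 0.193
gripper_force: 32.4
```

In the tool's units: -0.05 m is -0.1, -0.02 m is -0.04.

Emit:
{"op": "drive_effector", "data": {
  "increments": [
    [[0,0,0,0,0.5],[0,0,0,0,0.5],[0,0,0,0,0.5],[0,0,-0.04,0,0.5],[0,0,-0.1,0,0.5]]
  ]
}}

```text
time: 3.65
position: [0.3538, 0.2958, 0.0563]
ee_rot: [-0.003, 0.001, 1.0, -0.002]
wrist_force: [0.2, 0.4, 0.5]
grip_width: 0.499
gripper_force: 0.0
```

Emit:
{"op": "drive_effector", "data": {
  "increments": [
    [[-0.04,-0.08,-0.08,0,0.5],[-0.08,-0.16,-0.16,0,0.5],[-0.1,-0.24,-0.24,0,0.5],[-0.1,-0.32,-0.3,0,0.5],[-0.1,-0.4,-0.34,0,0.5]]
  ]
}}

```text
time: 4.15
position: [0.4062, 0.1144, 0.2188]
ee_rot: [0.0, 0.0, 1.0, 0.0]
wrist_force: [1.3, -0.8, 0.1]
grip_width: 0.5
gripper_force: 0.0
```

Run:
```python
from h import *
c=arm.get_calibration('top'); im=arm.read_camera('top')
s=arm.get_state();print(s['position'],s['q'])
cv2.imwrite('pics/crop2.png',cv2.resize(im[150:270,140:300],None,fx=5,fy=5,interpolation=cv2.INTER_CUBIC))
```

```text
[0.40856547 0.10918419 0.22244566] [ 0.16243308 -0.08989149  2.09472593 -0.00636031  1.13106945 -1.40251162]
```

View pics/crop2.png

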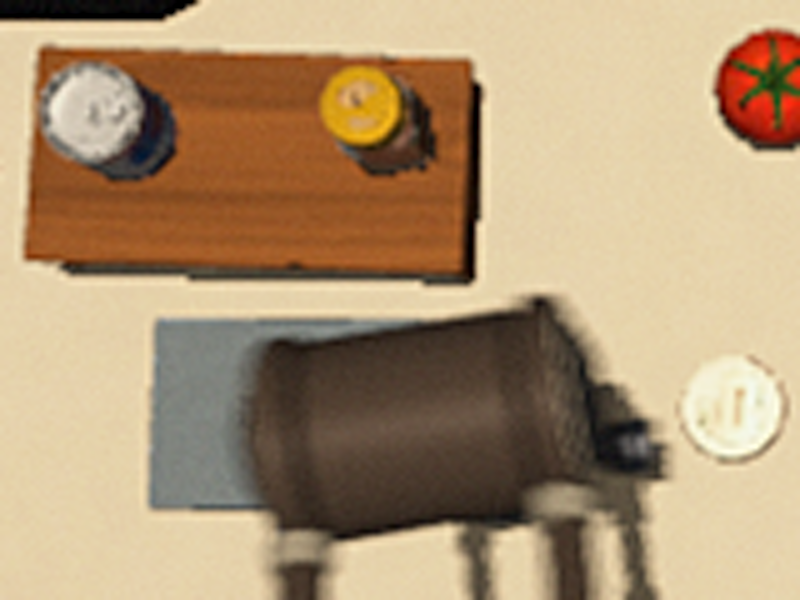

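The lid lies flat and clear of the shelf, with its rear edge at image row ~214 and its left corners at (171, 214) and (170, 252). Now I'll look at the box with the wrist camera.

In the tool's units: -0.225 m is -0.45, -0.18 m is -0.36.

Emit:
{"op": "drive_effector", "data": {
  "increments": [
    [[-0.02,-0.09,-0.02,0,0.5],[-0.04,-0.18,-0.04,0,0.5],[-0.06,-0.27,-0.06,0,0.5],[-0.08,-0.36,-0.08,0,0.5],[-0.1,-0.45,-0.1,0,0.5]]
  ]
}}

```text
time: 4.7
position: [0.4551, -0.1108, 0.2668]
ee_rot: [-0.001, 0.001, 1.0, 0.001]
wrist_force: [0.9, 0.1, 0.1]
grip_width: 0.496
gripper_force: 0.0
```

Emit:
{"op": "drive_effector", "data": {
  "increments": [
    [[-0.02,-0.06,-0.04,0,0.5],[-0.04,-0.12,-0.06,0,0.5],[-0.04,-0.12,-0.06,0,0.5],[-0.04,-0.12,-0.06,0,0.5],[-0.04,-0.12,-0.06,0,0.5]]
  ]
}}

```text
time: 5.2
position: [0.4746, -0.1681, 0.2958]
ee_rot: [-0.002, 0.0, 1.0, 0.001]
wrist_force: [0.1, 0.4, -0.1]
grip_width: 0.5
gripper_force: 0.0
```

Run:
```python
from h import *
c=arm.get_calibration('wrist'); im=arm.read_camera('wrist')
s=arm.get_state();print(s['position'])
np.savez('w2.npz',**{k:c[k] for k in c})
cv2.imwrite('pics/w2.png',im)
t=arm.read_camera('top'); cv2.imwrite('pics/top2.png',t)
ct=arm.get_calibration('top')
# lid: grey, low saturation region in top view
hsv=cv2.cvtColor(t,cv2.COLOR_BGR2HSV); sub=np.zeros(t.shape[:2],bool); sub[208:275,150:260]=1
m=((hsv[...,1]<70)&(hsv[...,2]<190)&sub).astype(np.uint8)*255
m=cv2.morphologyEx(m,cv2.MORPH_OPEN,np.ones((9,9)))
k=max(cv2.findContours(m,0,2)[0],key=cv2.contourArea); r=cv2.minAreaRect(k); b=cv2.boxPoints(r)
print(r,cast(ct,b,.013).round(4),cast(ct,r[0],.013).round(4))
```

```text
[ 0.47471864 -0.16796812  0.29597391]
((199.0, 232.5), (37.0, 58.0), 90.0) [[0.4852 0.3883 0.013 ]
 [0.4878 0.2101 0.013 ]
 [0.3742 0.2063 0.013 ]
 [0.3719 0.3828 0.013 ]] [[0.4295 0.297  0.013 ]]
```

View pics/w2.png

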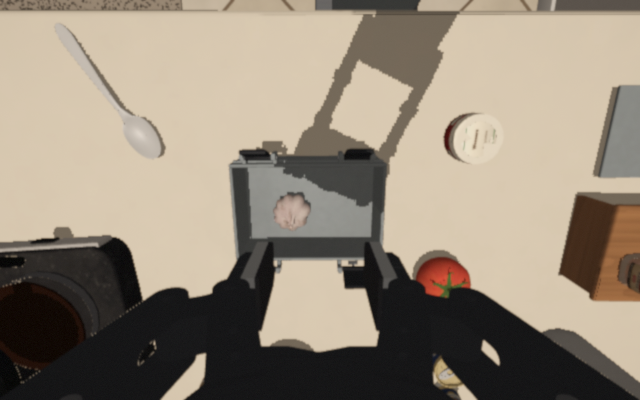

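Run:
```python
import cv2
im=cv2.imread('pics/w2.png'); cv2.imwrite('pics/w2c.png',cv2.resize(im[145:270,222:397],None,fx=4.5,fy=4.5,interpolation=cv2.INTER_CUBIC))
```

```text
(no output)
```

View pics/w2c.png

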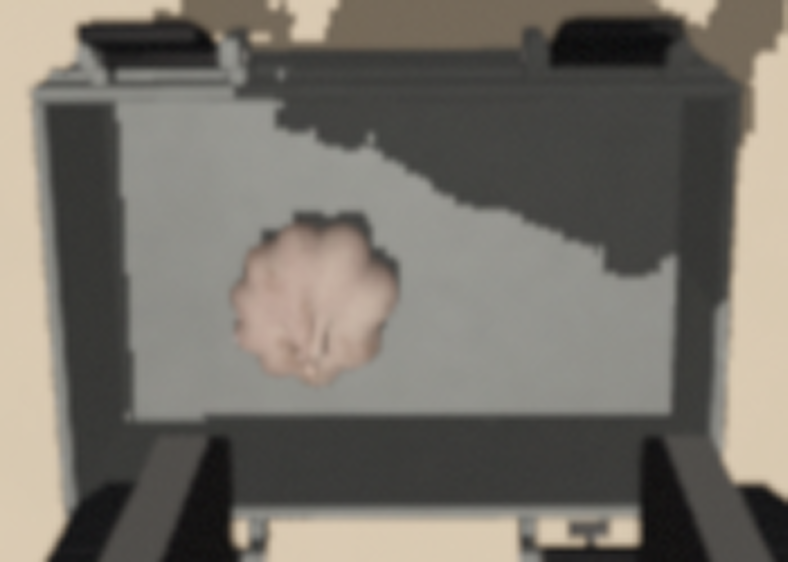

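Run:
```python
from h import *
c=dict(np.load('w2.npz'))
P=np.array([[37,86],[743,86],[68,517],[722,515],[48,102],[733,100],[400,102],[400,505],[400,516],[400,86]],float)
print(cast(c,(P+.5)/4.5-.5+[222,145],.075).round(4))
```

```text
[[ 0.4636 -0.2679  0.075 ]
 [ 0.4636 -0.0907  0.075 ]
 [ 0.5816 -0.268   0.075 ]
 [ 0.5811 -0.0898  0.075 ]
 [ 0.4677 -0.2654  0.075 ]
 [ 0.4672 -0.093   0.075 ]
 [ 0.4677 -0.1769  0.075 ]
 [ 0.5781 -0.1775  0.075 ]
 [ 0.5814 -0.1776  0.075 ]
 [ 0.4636 -0.1768  0.075 ]]
```

The rim corners give a size of about 118 x 178 mm, a centre of about (0.5225, -0.179) and yaw of about 0, which fits the given sizes. I'll look at the lid the same way, so any camera bias cancels.

In the tool's units: 0.225 m is 0.45, 0.18 m is 0.36.

Emit:
{"op": "drive_effector", "data": {
  "increments": [
    [[0,0.09,0,0,0.5],[0,0.18,0,0,0.5],[0.02,0.27,0,0,0.5],[0.04,0.36,0,0,0.5],[0.06,0.45,0,0,0.5]]
  ]
}}

```text
time: 5.8
position: [0.4445, 0.058, 0.297]
ee_rot: [-0.0, -0.0, 1.0, 0.0]
wrist_force: [1.3, -0.7, -0.6]
grip_width: 0.498
gripper_force: 0.0
```

Emit:
{"op": "drive_effector", "data": {
  "increments": [
    [[0.02,0.09,0.02,0,0.5],[0.04,0.18,0.04,0,0.5],[0.06,0.27,0.06,0,0.5],[0.07,0.36,0.08,0,0.5],[0.07,0.45,0.1,0,0.5]]
  ]
}}

```text
time: 6.3
position: [0.4088, 0.2828, 0.2468]
ee_rot: [-0.0, -0.001, 1.0, -0.0]
wrist_force: [0.7, -0.2, 0.6]
grip_width: 0.498
gripper_force: 0.0
```

Emit:
{"op": "drive_effector", "data": {
  "increments": [
    [[0,0.02,0.02,0,0.5],[0,0.02,0.02,0,0.5],[0,0.02,0.02,0,0.5],[0,0.02,0.02,0,0.5]]
  ]
}}

```text
time: 6.7
position: [0.4113, 0.2894, 0.2377]
ee_rot: [0.0, 0.001, 1.0, -0.0]
wrist_force: [-0.3, 0.0, 0.1]
grip_width: 0.503
gripper_force: 0.0
```

Run:
```python
from h import *
c=arm.get_calibration('wrist'); im=arm.read_camera('wrist')
s=arm.get_state();print(s['position'])
np.savez('w3.npz',**{k:c[k] for k in c})
cv2.imwrite('pics/w3f.png',im)
p=proj(c,[.43,.297,.013])[0];print(p)
x,y=int(p[0])-90,int(p[1])-75; x=max(x,0);y=max(y,0)
print(x,y)
cv2.imwrite('pics/w3.png',cv2.resize(im[y:y+140,x:x+185],None,fx=4,fy=4,interpolation=cv2.INTER_CUBIC))
```

```text
[0.41155536 0.28941407 0.23794311]
[325.23828328 187.88371769]
235 112
```

View pics/w3.png

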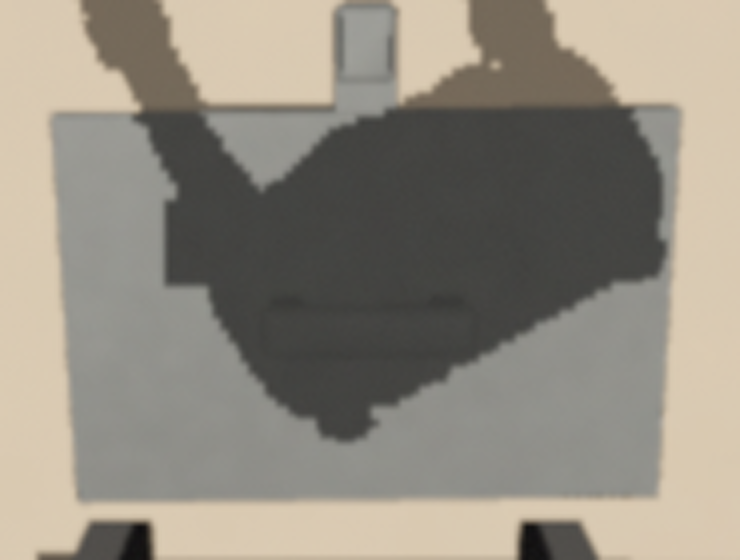

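The flange corners are at crop (51,114), (681,106), (78,500) and (657,496). The bar top spans 265–475 x 308–356.

Run:
```python
from h import *
c=dict(np.load('w3.npz')); g=lambda P:(np.array(P,float)+.5)/4-.5+[235,112]
F=cast(c,g([[51,114],[681,106],[78,500],[657,496]]),.013);print(F.round(4),F.mean(0))
B=cast(c,g([[265,308],[475,308],[265,356],[475,353]]),.037);print(B.round(4),B.mean(0))
print('yaw',np.arctan2(-(F[1]-F[0])[0],(F[1]-F[0])[1]),np.arctan2(-(F[3]-F[2])[0],(F[3]-F[2])[1]))
T=.5*(F.mean(0)+B.mean(0));print(totool([T[0],T[1],.022]))
```

```text
[[0.375  0.2096 0.013 ]
 [0.373  0.3857 0.013 ]
 [0.4907 0.2108 0.013 ]
 [0.4896 0.3867 0.013 ]] [0.43209117 0.298213   0.013     ]
[[0.4252 0.27   0.037 ]
 [0.4252 0.3271 0.037 ]
 [0.4387 0.2697 0.037 ]
 [0.4379 0.3275 0.037 ]] [0.4317743  0.29858368 0.037     ]
yaw 0.01127397951365784 0.006200971679341765
[-0.0201913   0.0090356   0.21595845]
```

In the tool's units: 0.1 m is 0.2, -0.02 m is -0.04, 0.75 rad is 0.1875.

Emit:
{"op": "drive_effector", "data": {
  "increments": [
    [[-0.04,0.018,0.04,0.0375,0.5],[-0.04,0.018,0.08,0.075,0.5],[-0.04,0.018,0.12,0.1125,0.5],[-0.04,0.018,0.16,0.15,0.5],[-0.04,0.018,0.2,0.1875,0.5]]
  ]
}}

```text
time: 7.25
position: [0.4321, 0.2984, 0.1375]
ee_rot: [0.001, 0.371, 0.929, 0.0]
wrist_force: [-0.6, 0.3, -0.6]
grip_width: 0.496
gripper_force: 0.0
```

Emit:
{"op": "drive_effector", "data": {
  "increments": [
    [[0,0,0.02,0.0375,0.5],[0,0,0.04,0.075,0.5],[0,0,0.06,0.1125,0.5],[0,0,0.08,0.15,0.5],[0,0,0.1,0.1875,0.5]]
  ]
}}

```text
time: 7.75
position: [0.4322, 0.2985, 0.0878]
ee_rot: [0.0, 0.685, 0.729, 0.001]
wrist_force: [0.6, -0.9, 0.4]
grip_width: 0.504
gripper_force: 0.0
```

Emit:
{"op": "drive_effector", "data": {
  "increments": [
    [[0,0,0,0.0175,0.5],[0,0,0,0.0175,0.5],[0,0,0,0.0175,0.5]]
  ]
}}

```text
time: 8.05
position: [0.432, 0.299, 0.0881]
ee_rot: [0.0, 0.707, 0.707, 0.001]
wrist_force: [0.3, -0.3, -0.6]
grip_width: 0.503
gripper_force: 0.0
```

Run:
```python
from h import *
s=arm.get_state();print(s['position'],rot(s).round(3),totool([.432,.2985,.022]),s['q'].round(2))
```

```text
[0.43204207 0.29898803 0.0880829 ] [[-0.     1.     0.001]
 [ 1.     0.     0.001]
 [ 0.001  0.001 -1.   ]] [-0.00052656 -0.00012016  0.06608251] [ 0.52  0.31  1.97 -0.    0.87  0.52]
```

In the tool's units: 0.066 m is 0.132, 0.05 m is 0.1.

Emit:
{"op": "drive_effector", "data": {
  "increments": [
    [[0,0,0.06,0,0.5],[0,0,0.1,0,0.5],[0,0,0.132,0,0.5],[0,0,0.132,0,0.5]]
  ]
}}

```text
time: 8.45
position: [0.4297, 0.2982, 0.0198]
ee_rot: [-0.001, 0.707, 0.707, -0.002]
wrist_force: [-0.1, 0.1, -0.7]
grip_width: 0.498
gripper_force: 0.0
```

Emit:
{"op": "drive_effector", "data": {
  "increments": [
    [[0,0,0,0,0],[0,0,0,0,0],[0,0,0,0,0],[0,0,0,0,0],[0,0,0,0,0]]
  ],
  "grip_n": 40
}}

```text
time: 8.95
position: [0.4324, 0.3002, 0.0228]
ee_rot: [0.0, 0.707, 0.707, 0.001]
wrist_force: [0.5, -1.1, 5.6]
grip_width: 0.15
gripper_force: 41.3
```

Emit:
{"op": "drive_effector", "data": {
  "increments": [
    [[0,0,-0.02,0,0],[0,0,-0.04,0,0],[0,0,-0.08,0,0],[0,0,-0.14,0,0],[0,0,-0.2,0,0]]
  ]
}}

```text
time: 9.45
position: [0.4302, 0.2991, 0.1221]
ee_rot: [-0.0, 0.707, 0.707, -0.001]
wrist_force: [0.1, 0.3, -2.3]
grip_width: 0.151
gripper_force: 40.3
```

In the tool's units: -0.17 m is -0.34, -0.13 m is -0.26.

Emit:
{"op": "drive_effector", "data": {
  "increments": [
    [[-0.04,0,-0.06,0,0],[-0.1,0,-0.12,0,0],[-0.18,0.02,-0.12,0,0],[-0.26,0.04,-0.12,0,0],[-0.34,0.06,-0.12,0,0]]
  ]
}}

```text
time: 9.95
position: [0.461, 0.1283, 0.1823]
ee_rot: [0.0, 0.707, 0.707, 0.0]
wrist_force: [1.9, 0.2, -1.6]
grip_width: 0.148
gripper_force: 40.3
```

Emit:
{"op": "drive_effector", "data": {
  "increments": [
    [[-0.08,0.02,0,0,0],[-0.16,0.04,0,0,0],[-0.24,0.06,0,0,0],[-0.32,0.08,0,0,0],[-0.4,0.1,0,0,0]]
  ]
}}

```text
time: 10.45
position: [0.5108, -0.0719, 0.1817]
ee_rot: [-0.0, 0.707, 0.707, 0.0]
wrist_force: [0.9, 0.5, -1.7]
grip_width: 0.149
gripper_force: 40.3
```

Emit:
{"op": "drive_effector", "data": {
  "increments": [
    [[-0.08,0.01,0,0,0],[-0.16,0.02,0,0,0],[-0.2,0.02,0,0,0],[-0.217,0.021,0,0,0],[-0.217,0.021,0,0,0]]
  ]
}}

```text
time: 10.95
position: [0.5213, -0.1794, 0.1814]
ee_rot: [-0.0, 0.708, 0.706, 0.0]
wrist_force: [-0.0, 1.5, -2.4]
grip_width: 0.153
gripper_force: 40.3
```

Run:
```python
from h import *
p=[]
for n in ('top','scene','wrist'):
    im=arm.read_camera(n); cv2.imwrite(f'pics/c_{n}.png',im); p.append(arm.get_state()['position'])
print(np.array(p).round(4),totool([.5225,-.179,.095]),rot(arm.get_state()).round(3));
```

```text
[[ 0.5212 -0.1784  0.1813]
 [ 0.5212 -0.1778  0.1812]
 [ 0.5213 -0.1775  0.1812]] [-0.00159904  0.00131656  0.08621121] [[-0.001  1.    -0.001]
 [ 1.     0.001  0.001]
 [ 0.001 -0.001 -1.   ]]
```

In the tool's units: 0.075 m is 0.15, 0.001 m is 0.002.

Emit:
{"op": "drive_effector", "data": {
  "increments": [
    [[-0.001,0.002,0.04,0,0],[-0.001,0.002,0.08,0,0],[-0.001,0.002,0.12,0,0],[-0.001,0.002,0.15,0,0],[-0.001,0.002,0.15,0,0]]
  ]
}}

```text
time: 11.6
position: [0.5205, -0.1774, 0.1039]
ee_rot: [-0.003, 0.707, 0.708, -0.001]
wrist_force: [0.4, 0.7, -1.8]
grip_width: 0.149
gripper_force: 40.3
```

Emit:
{"op": "drive_effector", "data": {
  "increments": [
    [[0,0,0.008,0,0],[0,0,0.014,0,0],[0,0,0.02,0,0],[0,0,0.022,0,0],[0,0,0.022,0,0]]
  ]
}}

```text
time: 12.1
position: [0.5227, -0.1796, 0.0955]
ee_rot: [0.0, 0.707, 0.707, 0.0]
wrist_force: [1.6, 1.3, -1.6]
grip_width: 0.15
gripper_force: 40.3
```

In the tool's units: 0.006 m is 0.012, 0.005 m is 0.01.

Emit:
{"op": "drive_effector", "data": {
  "increments": [
    [[0,0,0.004,0,0],[0,0,0.008,0,0],[0,0,0.01,0,0],[0,0,0.012,0,0],[0,0,0.012,0,0]]
  ]
}}

```text
time: 12.6
position: [0.5226, -0.1794, 0.0898]
ee_rot: [-0.0, 0.707, 0.707, -0.0]
wrist_force: [-2.4, 0.5, 2.2]
grip_width: 0.152
gripper_force: 40.8
```

In the tool's units: -0.06 m is -0.12, -0.02 m is -0.04.

Emit:
{"op": "drive_effector", "data": {
  "increments": [
    [[0,0,0,0,0.4],[0,0,0,0,0.4],[0,0,0,0,0.4],[0,0,-0.04,0,0.4],[0,0,-0.12,0,0.4]]
  ]
}}

```text
time: 13.1
position: [0.5196, -0.1781, 0.1463]
ee_rot: [-0.004, 0.707, 0.707, -0.002]
wrist_force: [0.4, -0.9, 0.2]
grip_width: 0.396
gripper_force: 0.0
```

Emit:
{"op": "drive_effector", "data": {
  "increments": [
    [[0.04,0,-0.08,0,0],[0.1,0,-0.16,0,0],[0.2,0,-0.16,0,0],[0.28,0,-0.16,0,0],[0.36,0,-0.16,0,0]]
  ]
}}

```text
time: 13.6
position: [0.5229, 0.0021, 0.2302]
ee_rot: [0.001, 0.707, 0.707, 0.001]
wrist_force: [0.6, 0.5, 0.5]
grip_width: 0.001
gripper_force: 0.0
```

Run:
```python
from h import *
c=arm.get_calibration('wrist'); im=arm.read_camera('wrist'); np.savez('w4.npz',**{k:c[k] for k in c}); cv2.imwrite('pics/w4.png',im)
t=arm.read_camera('top'); s=arm.get_state(); print(s['position'])
g=arm.read_camera('scene')
o=np.zeros((560,720,3),np.uint8)
o[:280,:360]=cv2.resize(t[170:240,310:400],(360,280),interpolation=cv2.INTER_CUBIC)
o[:280,360:]=cv2.resize(g[190:270,300:390],(360,280))
o[280:,:448]=cv2.resize(im,(448,280))
cv2.imwrite('pics/v9.png',o)
```

```text
[0.5223561  0.00476452 0.22959408]
```

View pics/v9.png

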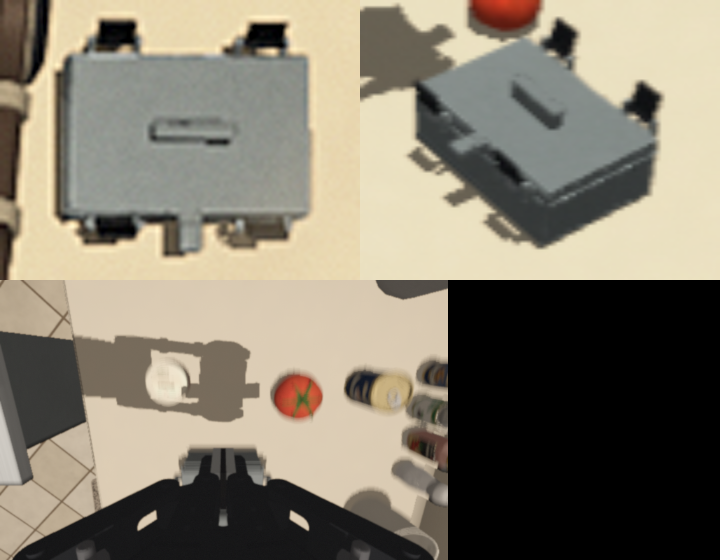

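The lid sits flush with all four clips standing open. First I'll push the near left clip, going outside it with the fingers shut.

In the tool's units: -0.125 m is -0.25, -0.118 m is -0.236.

Emit:
{"op": "drive_effector", "data": {
  "increments": [
    [[-0.06,-0.07,0,0,0],[-0.12,-0.14,0,0,0],[-0.18,-0.21,0,0,0],[-0.25,-0.236,0.06,0,0],[-0.25,-0.236,0.12,0,0]]
  ]
}}

```text
time: 14.25
position: [0.4041, -0.1293, 0.1702]
ee_rot: [0.003, 0.709, 0.705, -0.0]
wrist_force: [1.3, 1.3, 0.4]
grip_width: -0.0
gripper_force: 0.0
```

Emit:
{"op": "drive_effector", "data": {
  "increments": [
    [[0,0,0.06,0,0],[0,0,0.12,0,0],[0,0,0.12,0,0],[0,0,0.12,0,0]]
  ]
}}

```text
time: 14.65
position: [0.4043, -0.1251, 0.1094]
ee_rot: [-0.0, 0.707, 0.707, -0.0]
wrist_force: [0.5, -0.9, 0.8]
grip_width: -0.002
gripper_force: 0.0
```

Run:
```python
from h import *
s=arm.get_state();print(s['position'],s['wrist_force'],totool([.405,-.1245,.092]),s['q'].round(2))
```

```text
[ 0.40430951 -0.12513665  0.10937744] [ 0.53280931 -0.9069592   0.78235813] [0.00063421 0.00071017 0.01737674] [-0.4   0.09  2.18 -0.    0.87 -0.4 ]
```

In the tool's units: 0.05 m is 0.1, 0.015 m is 0.03.

Emit:
{"op": "drive_effector", "data": {
  "increments": [
    [[0,0,0.034,0,0],[0,0.03,0.034,0,0],[0,0.06,0.034,0,0],[0,0.08,0.034,0,0],[0,0.1,0.034,0,0]]
  ]
}}

```text
time: 15.15
position: [0.4544, -0.1246, 0.0931]
ee_rot: [-0.001, 0.707, 0.707, -0.001]
wrist_force: [-6.2, -0.4, 1.1]
grip_width: -0.001
gripper_force: 2.3
```

Emit:
{"op": "drive_effector", "data": {
  "increments": [
    [[0,0.012,0,0,0],[0,0.024,0,0,0],[0,0.024,0.008,0,0],[0,0.024,0.016,0,0],[0,0.024,0.016,0,0]]
  ]
}}

```text
time: 15.65
position: [0.4678, -0.1247, 0.0851]
ee_rot: [0.001, 0.707, 0.707, 0.001]
wrist_force: [1.1, 1.0, 5.5]
grip_width: 0.001
gripper_force: 2.6
```

Add to h.py:
```python
def clips():
    c=arm.get_calibration('top'); im=arm.read_camera('top'); H=dict(nl=(-1,1),nr=(-1,-1),fl=(1,1),fr=(1,-1))
    for k,(a,b) in H.items():
        u,v=proj(c,[.5227+a*.048,-.1795+b*.055,.085])[0].round().astype(int)
        print(k,'shut-spot brightness',im[v-1:v+2,u-3:u+4].mean().round(),end='; ')
    print(arm.get_state()['position'].round(4)); cv2.imwrite('pics/last.png',im); return im,c
```

```text
(no output)
```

Emit:
{"op": "drive_effector", "data": {
  "increments": [
    [[0,0,-0.08,0,0],[0,0,-0.17,0,0],[-0.06,0.06,-0.19,0,0],[-0.12,0.13,-0.19,0,0],[-0.16,0.2,-0.19,0,0]]
  ]
}}

```text
time: 16.15
position: [0.5681, -0.2064, 0.1806]
ee_rot: [0.002, 0.707, 0.707, 0.0]
wrist_force: [0.2, 0.4, -0.1]
grip_width: 0.005
gripper_force: 0.0
```

Emit:
{"op": "drive_effector", "data": {
  "increments": [
    [[-0.03,0.07,0,0,0],[-0.06,0.147,0,0,0],[-0.06,0.147,0,0,0],[-0.06,0.147,0,0,0],[-0.06,0.147,0.1,0,0]]
  ]
}}

```text
time: 16.65
position: [0.6457, -0.2368, 0.1373]
ee_rot: [0.008, 0.707, 0.707, 0.003]
wrist_force: [1.4, -1.2, 1.0]
grip_width: -0.001
gripper_force: 0.0
```

Run:
```python
from h import *
clips(); print(totool([.64,-.2345,.092]))
```

```text
nl shut-spot brightness 10.0; nr shut-spot brightness 74.0; fl shut-spot brightness 86.0; fr shut-spot brightness 59.0; [ 0.6364 -0.2328  0.1227]
[-0.0017815   0.00376075  0.03062846]
```

The manual's scale: shifts go in shares of 0.5 m and turns go in shares of 4 rad. Converting my numbers, 0.037 m is 0.074, -0.03 m is -0.06.

Emit:
{"op": "drive_effector", "data": {
  "increments": [
    [[0,0,0.04,0,0],[0,0,0.074,0,0],[0,0,0.074,0,0],[0,-0.03,0.074,0,0],[0,-0.06,0.074,0,0]]
  ]
}}

```text
time: 17.2
position: [0.6117, -0.2346, 0.0942]
ee_rot: [0.002, 0.707, 0.707, 0.001]
wrist_force: [5.8, -0.4, 3.5]
grip_width: 0.001
gripper_force: 2.8
```

Emit:
{"op": "drive_effector", "data": {
  "increments": [
    [[0,-0.02,0,0,0],[0,-0.04,0,0,0],[0,-0.06,0,0,0],[0,-0.06,0.008,0,0],[0,-0.06,0.016,0,0]]
  ]
}}

```text
time: 17.7
position: [0.5784, -0.2343, 0.0849]
ee_rot: [-0.002, 0.707, 0.707, -0.001]
wrist_force: [-10.0, 3.0, 28.4]
grip_width: -0.007
gripper_force: 14.1
```

Emit:
{"op": "drive_effector", "data": {
  "increments": [
    [[0,0,0,0,0],[0,0,-0.06,0,0],[0,0,-0.16,0,0],[0,-0.08,-0.2,0,0],[0,-0.16,-0.2,0,0]]
  ]
}}

```text
time: 18.2
position: [0.5021, -0.2359, 0.1881]
ee_rot: [0.003, 0.707, 0.708, 0.001]
wrist_force: [0.5, 0.0, -0.4]
grip_width: 0.002
gripper_force: 0.0
```

Emit:
{"op": "drive_effector", "data": {
  "increments": [
    [[0,-0.08,0,0,0],[0,-0.16,0,0,0],[0,-0.18,0,0,0],[0,-0.18,0,0,0]]
  ]
}}

```text
time: 18.6
position: [0.4084, -0.234, 0.1836]
ee_rot: [-0.001, 0.708, 0.707, -0.0]
wrist_force: [0.4, 0.8, 0.0]
grip_width: -0.002
gripper_force: 0.0
```

Run:
```python
from h import *
im,c=clips(); g=arm.read_camera('scene'); print(totool([.405,-.2345,.092]))
o=np.hstack([cv2.resize(im[170:240,310:400],(360,280),interpolation=cv2.INTER_CUBIC),cv2.resize(g[190:270,300:390],(360,280))])
cv2.imwrite('pics/v10.png',o)
```

```text
nl shut-spot brightness 27.0; nr shut-spot brightness 145.0; fl shut-spot brightness 142.0; fr shut-spot brightness 38.0; [ 0.4101 -0.2346  0.1841]
[ 0.00037635 -0.00613464  0.092459  ]
```

Near left and far right read as shut. Now the near right clip.

In the tool's units: 0.092 m is 0.184, -0.005 m is -0.01.

Emit:
{"op": "drive_effector", "data": {
  "increments": [
    [[0,-0.01,0.08,0,0],[0,-0.01,0.14,0,0],[0,-0.01,0.184,0,0],[0,-0.01,0.184,0,0],[0,0.02,0.184,0,0]]
  ]
}}

```text
time: 19.2
position: [0.42, -0.234, 0.0918]
ee_rot: [-0.001, 0.707, 0.707, -0.0]
wrist_force: [0.1, -0.3, -0.2]
grip_width: -0.002
gripper_force: 0.0
```

Emit:
{"op": "drive_effector", "data": {
  "increments": [
    [[0,0.03,0,0,0],[0,0.054,0,0,0],[0,0.076,0,0,0],[0,0.094,0,0,0],[0,0.094,0.01,0,0]]
  ]
}}

```text
time: 19.7
position: [0.4713, -0.2357, 0.0891]
ee_rot: [0.004, 0.707, 0.707, 0.001]
wrist_force: [-1.0, 0.4, -0.4]
grip_width: 0.003
gripper_force: 0.0
```

Emit:
{"op": "drive_effector", "data": {
  "increments": [
    [[0,0,0.006,0,0],[0,0,0,0,0],[0,0,-0.1,0,0],[0.02,0.04,-0.19,0,0],[0.08,0.1,-0.19,0,0]]
  ]
}}

```text
time: 20.2
position: [0.5216, -0.1984, 0.1897]
ee_rot: [0.007, 0.709, 0.706, 0.002]
wrist_force: [1.5, -0.5, 0.6]
grip_width: -0.001
gripper_force: 0.0
```

Emit:
{"op": "drive_effector", "data": {
  "increments": [
    [[0.06,0.08,0,0,0],[0.12,0.16,0,0,0],[0.14,0.24,0,0,0],[0.14,0.25,0,0,0],[0.14,0.25,0,0,0]]
  ]
}}

```text
time: 20.7
position: [0.6424, -0.1241, 0.1816]
ee_rot: [-0.0, 0.707, 0.708, -0.0]
wrist_force: [-0.2, -0.1, -0.7]
grip_width: 0.002
gripper_force: 0.0
```

Run:
```python
from h import *
clips(); print(totool([.638,-.1245,.092]))
```

```text
nl shut-spot brightness 60.0; nr shut-spot brightness 57.0; fl shut-spot brightness 61.0; fr shut-spot brightness 40.0; [ 0.6412 -0.1245  0.1815]
[-1.62713920e-05 -3.03427148e-03  8.95387790e-02]
```

In the tool's units: 0.09 m is 0.18, 0.075 m is 0.15.

Emit:
{"op": "drive_effector", "data": {
  "increments": [
    [[0,0,0.08,0,0],[0,0,0.15,0,0],[0,0,0.18,0,0],[0,0,0.18,0,0],[0,-0.03,0.18,0,0]]
  ]
}}

```text
time: 21.25
position: [0.6287, -0.1254, 0.0937]
ee_rot: [0.001, 0.707, 0.707, 0.001]
wrist_force: [0.2, -0.8, 1.2]
grip_width: 0.002
gripper_force: 0.0
```

Emit:
{"op": "drive_effector", "data": {
  "increments": [
    [[0,-0.03,0,0,0],[0,-0.054,0,0,0],[0,-0.076,0,0,0],[0,-0.094,0,0,0],[0,-0.094,0.01,0,0]]
  ]
}}

```text
time: 21.75
position: [0.5781, -0.1245, 0.0879]
ee_rot: [-0.001, 0.707, 0.707, -0.001]
wrist_force: [-0.5, 0.3, -0.0]
grip_width: -0.001
gripper_force: 0.0
```

Emit:
{"op": "drive_effector", "data": {
  "increments": [
    [[0,0,0.004,0,0],[0,0,0,0,0],[0,0,-0.1,0,0],[0.04,-0.04,-0.19,0,0],[0.12,-0.08,-0.2,0,0]]
  ]
}}

```text
time: 22.25
position: [0.5443, -0.0667, 0.1926]
ee_rot: [0.004, 0.708, 0.706, 0.002]
wrist_force: [0.3, 0.1, 0.2]
grip_width: 0.001
gripper_force: 0.0
```

Emit:
{"op": "drive_effector", "data": {
  "increments": [
    [[0.08,-0.08,0,0,0],[0.16,-0.16,0,0,0],[0.24,-0.24,0,0,0],[0.32,-0.24,0,0,0],[0.4,-0.24,0,0,0]]
  ]
}}

```text
time: 22.75
position: [0.4168, 0.1365, 0.1863]
ee_rot: [-0.001, 0.707, 0.707, -0.002]
wrist_force: [1.3, 0.0, 0.4]
grip_width: 0.003
gripper_force: 0.0
```

Run:
```python
from h import *
im,c=clips(); g=arm.read_camera('scene')
o=np.hstack([cv2.resize(im[170:240,310:400],(360,280),interpolation=cv2.INTER_CUBIC),cv2.resize(g[190:270,300:390],(360,280))])
cv2.imwrite('pics/v11.png',o)
```

```text
nl shut-spot brightness 27.0; nr shut-spot brightness 61.0; fl shut-spot brightness 27.0; fr shut-spot brightness 36.0; [0.4178 0.143  0.187 ]
```

View pics/v11.png

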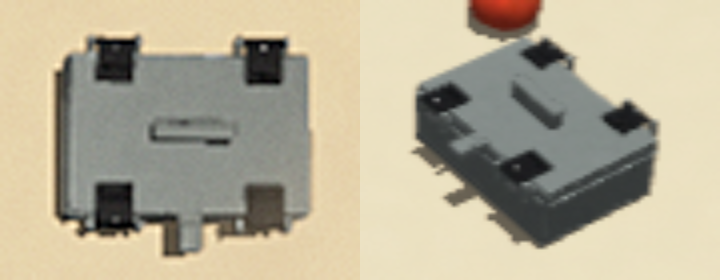

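All four clips lie flat on the seated lid, and the arm is clear. The lighter near right clip in the top view, at about (265, 205), is only glare, because the scene view shows it shut.

```bash
python3 -c "
from rig import arm
print(arm.finish_job())"
```

```text
the job is handed in; nothing more can be done
None
```

The lid is on the box and sits flush, all four clips are shut in opposite-corner order (near left, far right, near right, far left), and the job is handed in; the last pictures confirm the lid and clips, but no verdict came back.

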